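# Tray up the striped wall-painting fragments

## Task

Three painted plaster fragments on the bench carry a black stripe: lay each of them in the white tray, flat and painted face up, in the middle of the compartment whose pad has the fragment's own colour. The plain fragments without a stripe come from another wall: leave them where they lie, and do not disturb the green fragment already in the tray or the magnifier. The plaster is brittle, so set each piece down gently; do not drop it.

Things in the scene. Friction and masses are not known exactly. Their poses are not given: they have to be found in the camera images.
- frag_red: plaster slab 70 (x) x 46 (y) x 26 mm (z), 0.1-0.17 kg; long sides straight and parallel over the middle 36 mm (grip there, 46 mm across y), short ends broken. Origin: centre of underside; z points out of the painted face. Its face is painted red with one black stripe 14 mm wide across the middle, along y. Starts on the table.
- frag_blue: plaster slab 70 (x) x 46 (y) x 26 mm (z), 0.1-0.17 kg; long sides straight and parallel over the middle 36 mm (grip there, 46 mm across y), short ends broken. Origin: centre of underside; z points out of the painted face. Its face is painted blue with one black stripe 14 mm wide across the middle, along y. Starts on the table.
- frag_yellow: plaster slab 70 (x) x 46 (y) x 26 mm (z), 0.1-0.17 kg; long sides straight and parallel over the middle 36 mm (grip there, 46 mm across y), short ends broken. Origin: centre of underside; z points out of the painted face. Its face is painted yellow with one black stripe 14 mm wide across the middle, along y. Starts on the table.
- pad_red: red pad, fixed rigid 90 x 90 x 4 mm sheet in one compartment of the white tray. Origin: centre of underside, 5 mm above the table (pad top 9 mm). Tray: fixed, 225 mm square along the pad's x and y, two by two compartments 105 mm square inside, 110 mm centre to centre, pad in the middle of each; walls and dividers 5 mm thick, tops 18 mm above the table.
- pad_blue: blue pad, fixed rigid 90 x 90 x 4 mm sheet in one compartment of the white tray. Origin: centre of underside, 5 mm above the table (pad top 9 mm). Tray: fixed, 225 mm square along the pad's x and y, two by two compartments 105 mm square inside, 110 mm centre to centre, pad in the middle of each; walls and dividers 5 mm thick, tops 18 mm above the table.
- pad_yellow: yellow pad, fixed rigid 90 x 90 x 4 mm sheet in one compartment of the white tray. Origin: centre of underside, 5 mm above the table (pad top 9 mm). Tray: fixed, 225 mm square along the pad's x and y, two by two compartments 105 mm square inside, 110 mm centre to centre, pad in the middle of each; walls and dividers 5 mm thick, tops 18 mm above the table.
- plain_red: plaster slab 70 (x) x 46 (y) x 26 mm (z), 0.1-0.17 kg; long sides straight and parallel over the middle 36 mm (grip there, 46 mm across y), short ends broken. Origin: centre of underside; z points out of the painted face. Look-alike: its face is plain red, with no stripe. Starts on the table among the others and stays there.
- plain_blue: plaster slab 70 (x) x 46 (y) x 26 mm (z), 0.1-0.17 kg; long sides straight and parallel over the middle 36 mm (grip there, 46 mm across y), short ends broken. Origin: centre of underside; z points out of the painted face. Look-alike: its face is plain blue, with no stripe. Starts on the table among the others and stays there.
- frag_green: plaster slab 70 (x) x 46 (y) x 26 mm (z), 0.1-0.17 kg; long sides straight and parallel over the middle 36 mm (grip there, 46 mm across y), short ends broken. Origin: centre of underside; z points out of the painted face. Green with a black stripe; it already lies on the green pad, in the middle of the fourth compartment of the tray, and stays there.
- magnifier: black head-band magnifier lying on the table beyond the fragments, about 160 x 150 mm, 36 mm high, 0.25 kg. Origin: on the table, 30 mm behind the middle of the lens frame (along -x), inside the head band.
Mind the look-alikes: they are no part of the job. Leave any orange look-alike of the frag_red alone.

How it is judged:
By the outcome, as a careful person would: the job done as asked, in the order asked, and still so for the second after the job is handed in, with the robot touching nothing.
It also fails if it takes over 77 s, if anything falls off the work surface, if the arm or the gripper's body presses on something with over 40 N, if the wrist force passes 120 N, or if a joint passes its speed limit or range.

## Robot

A 6-joint arm with a two-finger parallel gripper is mounted at the origin on the work surface. World frame = base frame: x ahead of the robot, y to its left, z up, the work surface at z = 0. Lengths are in m, angles in rad, forces in N, time in s.
With the tool pointing down it reaches from about 0.3 to 0.875 m from the base axis. Payload 6.4 kg.
Tool frame: the origin (TCP) lies at the very end of the fingers, on their centre line; the grasp point (between the pads) lies 19 mm behind it; z points along the fingers, y is the line along which they close (so a half turn about z gives the same grasp; the last joint's range is limited). The gripper opens to 85 mm and grips with 20 to 120 N. Pads are 22 mm wide; open, the fingers measure 114 mm over their backs; the gripper's body (76 mm by 85 mm) begins 54 mm behind the grasp point. The pads swing forward as they close: fully open they stand 13 mm farther back than shut.
Start: joints at [0.973, 0.181, 1.607, -0, 1.354, -0.206], TCP at [0.22, 0.531, 0.206] pointing down, gripper open.
Joint ranges: [-2.99, 2.99], [-0.89, 2.07], [0.3, 2.58], [-1.14, 4.28], [0, 2.63], [-3.12, 3.12]. Speed limits (rad/s): [2.57, 2.57, 3.01, 3.14, 3.14, 3.14].

## Interface

Orientations are given as a unit quaternion [w, x, y, z].
In Python, from bench import get_obs, optics, workorder gives the robot as it stands.
- The arm moves only by the shell command python3 -m jog 'ROWS'. ROWS is a JSON list of rows, 1 to 10 of them, each of 7 numbers: dx, dy, dz in m, then a rotation vector rx, ry, rz in rad, then the opening from 0.0 (shut) to 1.0 (fully open); each row is the pose to reach, as a shift and turn from the pose commanded when the command began, along the tool's axes at that moment; what a row does not reach only later rows make up. A row lasts 1/8 s, in which the tool goes at most 0.0625 m and 0.188 rad, less where a joint would pass 70% of its speed; a pose out of reach is approached as far as the arm can. The fingers move at their own pace and stop on an object; the grip force is fixed at half the most. Time passes only in rows, so rows that do not move let the fingers close. It prints the time, the measured TCP pose, the force, the opening and the grip force at its end.
- get_obs(): the state, without advancing time (a new reading comes with each control period).
- optics.camera(name): name is "scene" or "top"; returns (picture, depth): 480x640x3 uint8, blue, green, red; 480x640 float32, m along the optical axis (not along the pixel's ray), 0 where there is no reading.
- optics.camera_params(name): a dict with "fovy" (degrees; the focal length in pixels is half the picture's height over the tangent of half this angle, whatever the lens; pixels are square), "cx", "cy" (the principal point, pixels), "view" (4x4, takes a point from world to camera coordinates). Camera axes: x right, y up, looking along -z (the intrinsics and any distortion apply to the point x, -y, -z); pixel columns grow to the right and rows downward; lengths in m; the calibration is good to about 2 mm. A picture is of the moment at which its call begins. camera_params takes no time and is no camera call.
- workorder.hand_in(): hands the job in; it is judged then, once.
The state is a dict: "time_s": time; "q": joint angles; "dq": joint speeds; "joint_efforts": joint torques, N m; "eef_pos": TCP position; "eef_rot": TCP orientation; "wrist_force": force on the tool from outside, world axes, zero at the start; "torque": the same for the moment, N m; "opening": opening from 0.0 (shut) to 1.0 (fully open); "grasp_force": force on a finger pad.
Only numpy, scipy, OpenCV 4.12 (cv2) and the standard library are available. Lean on these libraries where they do the work, as an engineer would, in place of code of your own. Each camera call takes 0.05 s, during which the arm holds its last target. There are 200 camera calls.

## Working session

There is one attempt and no reset: what is moved stays moved. The work goes in short steps, Python scripts to look and compute and a shell command to move; the robot and the scene stay as the last step left them, time stands still between calls to the robot, and variables do not carry over. Pictures are saved under pics/ and viewed, at most 14 in all, crops included, and the job is handed in when it is done.

```bash
ls; mkdir -p pics; python3 - <<'E'
from bench import get_obs, optics
import cv2,numpy as np
for n in("top","scene"):
    p,d=optics.camera(n); cv2.imwrite(f"pics/{n}0.png",p); np.save(f"pics/{n}0.npy",d)
    c=optics.camera_params(n); print(n,{k:(np.round(v,4).tolist() if not isinstance(v,str) else v) for k,v in c.items()}, (d>0).mean(), d[240,320])
o=get_obs(); print(o)
E
```

```text
pics
top {'fovy': 53.2876, 'cx': 314.9573, 'cy': 241.2973, 'view': [[-0.0077, -0.9998, -0.0203, -0.0638], [0.9949, -0.0097, 0.1007, -0.5988], [-0.1009, -0.0194, 0.9947, -0.8526], [0.0, 0.0, 0.0, 1.0]]} 0.9960514322916667 0.91201043
scene {'fovy': 48.6717, 'cx': 316.8965, 'cy': 240.9122, 'view': [[0.6058, 0.7955, -0.0148, -0.2814], [-0.6236, 0.4863, 0.6121, 0.3849], [0.4941, -0.3616, 0.7907, -1.4887], [0.0, 0.0, 0.0, 1.0]]} 0.9961979166666667 1.1858462
{'time_s': 0.1, 'q': array([ 9.72687575e-01,  1.81498107e-01,  1.60790554e+00,  5.04929828e-06,
        1.35378072e+00, -2.06338591e-01]), 'dq': array([-0.0002076 , -0.00334343, -0.0035196 , -0.00054472, -0.0005647 ,
        0.00070089]), 'joint_efforts': array([ 2.07034405e-03, -4.45873904e+01, -3.52240348e+01, -2.01999419e-04,
        4.04519684e-03, -1.35659479e-05]), 'eef_pos': array([0.21924697, 0.53098591, 0.20525782]), 'eef_rot': array([-3.13819228e-04,  1.94635238e-01,  9.80875370e-01, -7.31377804e-04]), 'wrist_force': array([-0.28895841, -0.14601566,  0.09095178]), 'torque': array([ 0.00875991,  0.030221  , -0.01838772]), 'grasp_force': 0.0, 'opening': 1.0010522895553378}
```

View pics/top0.png

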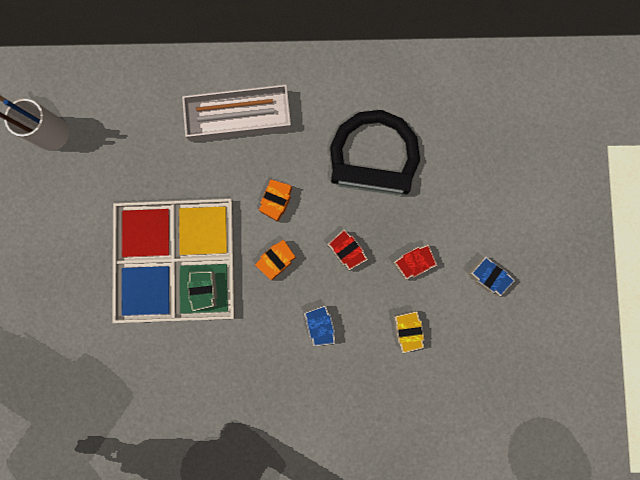

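View pics/scene0.png

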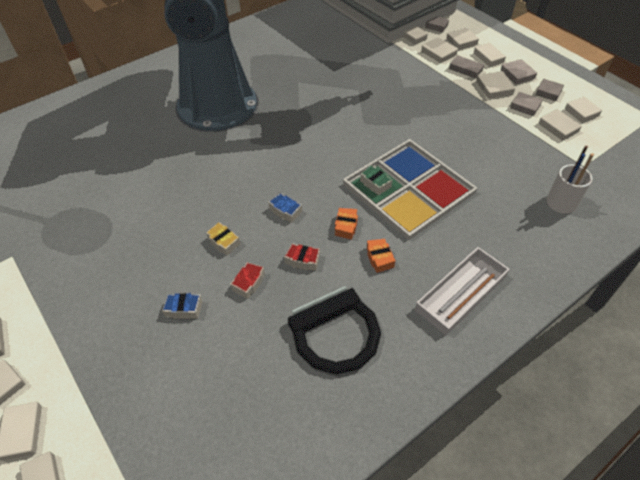

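Candidates in the top picture:
- **Red:** striped at (348,249). Plain red at (416,261) is out, and the orange striped pieces at (276,199) and (275,260) are look-alikes.
- **Blue:** striped at (493,276). Plain blue at (320,327) is out.
- **Yellow:** only (410,331), striped.
- **Pads:** red (146,233), yellow (203,231), blue (146,291).

I'll measure these and check the choice in one crop.

```bash
cat > h.py <<'E'
import cv2,numpy as np
from bench import optics,get_obs
def ray(n,uv):
    c=optics.camera_params(n); f=240/np.tan(np.radians(c["fovy"])/2); V=np.array(c["view"])
    uv=np.atleast_2d(uv).astype(float)
    d=np.c_[(uv[:,0]-c["cx"])/f,-(uv[:,1]-c["cy"])/f,-np.ones(len(uv))]
    return -V[:3,:3].T@V[:3,3], d@V[:3,:3]
def onplane(n,uv,z):
    o,d=ray(n,uv); return o+d*((z-o[2])/d[:,2])[:,None]
def atdepth(n,uv,dep):
    o,d=ray(n,uv); return o+d*np.asarray(dep)[:,None]
HUE={"red":(0,6,170,180),"blue":(100,125,999,999),"yellow":(20,33,999,999),"green":(60,90,999,999)}
def blobs(p,col,amin=80):
    h=cv2.cvtColor(p,cv2.COLOR_BGR2HSV); a,b,c,d=HUE[col]; H=h[...,0]
    m=((((H>=a)&(H<=b))|((H>=c)&(H<=d)))&(h[...,1]>120)&(h[...,2]>60)).astype(np.uint8)
    m0=m.copy(); m=cv2.morphologyEx(m,cv2.MORPH_CLOSE,np.ones((11,11),np.uint8))
    k,l,s,ce=cv2.connectedComponentsWithStats(m)
    return [(ce[i],l==i,m0) for i in range(1,k) if s[i,4]>amin]
def rect(n,mask,z):
    cs=cv2.findContours(mask.astype(np.uint8),cv2.RETR_EXTERNAL,cv2.CHAIN_APPROX_NONE)[0]
    c=max(cs,key=len)[:,0]; P=onplane(n,c,z)[:,:2]
    (x,y),(w,h),a=cv2.minAreaRect((P*1000).astype(np.float32))
    if w<h: w,h,a=h,w,a+90
    return np.array([x,y]),(w,h),(a+90)%180-90
E
python3 - <<'E'
from h import *
for n in("top","scene"):
  p=cv2.imread(f"pics/{n}0.png"); d=np.load(f"pics/{n}0.npy")
  for col in("red","blue","yellow","green"):
    for ce,m,m0 in blobs(p,col):
        v,u=np.nonzero(m&(d>0)); Z=np.median(atdepth(n,np.c_[u,v],d[v,u])[:,2])
        zt=0.009 if Z<.016 else .026 if Z<.03 else .035
        r=rect(n,m,zt)
        st=m&(m0==0)&(p.max(2)<60); s=""
        if st.sum()>20:
            q=np.argwhere(st)[:,::-1]; P=onplane(n,q,zt)[:,:2]*1e3; w,V=np.linalg.eigh(np.cov(P.T))
            s=("stripe",len(q),P.mean(0).round(1),np.degrees(np.arctan2(V[1,0],V[0,0])).round(1),np.sqrt(12*w).round(1))
        print(n,col,ce.round(),"Z%.3f"%Z,r[0].round(1),np.round(r[1],1),round(r[2],1),*s)
p=cv2.imread("pics/top0.png")[180:360,250:530]; cv2.imwrite("pics/crop0.png",cv2.resize(p,None,fx=2.8,fy=2.8,interpolation=cv2.INTER_CUBIC))
E
```

```text
top red [145. 232.] Z0.009 [620.5 255.2] [89.1 88.6] 1.5
top red [347. 250.] Z0.026 [ 582.4 -129. ] [65.7 43. ] 36.1 stripe 124 [ 582.7 -128.9] -143.6 [12.5 36.3]
top red [416. 262.] Z0.026 [ 558.9 -253.8] [66.9 43.1] -64.0
top blue [493. 276.] Z0.026 [ 530.7 -392.9] [63.5 41.5] 51.6 stripe 128 [ 531.3 -392.9] -128.1 [12.7 35.5]
top blue [145. 290.] Z0.009 [510.8 251.8] [88.8 87.6] 1.9
top blue [320. 326.] Z0.026 [442.8 -76.7] [63.9 40.8] 12.5
top yellow [274. 198.] Z0.026 [681.9   7.2] [37.7 31. ] 69.1 stripe 100 [680.6   6.5] 151.9 [12. 30.]
top yellow [202. 230.] Z0.009 [623.8 145.5] [89.4 89. ] 2.1
top yellow [274. 260.] Z0.026 [566.    5.9] [32.7 32.3] 41.3 stripe 73 [564.8   4.8] -46.2 [12. 23.]
top yellow [410. 332.] Z0.026 [ 432.6 -239.5] [66.1 43. ] 9.0 stripe 148 [ 432.8 -238.8] -172.2 [11.9 40.1]
top green [203. 288.] Z0.011 [514.4 141.5] [87.2 86.9] -87.8 stripe 221 [507.6 129.4] -159.5 [66. 84.]
scene red [442. 188.] Z0.009 [621.9 254.3] [87.7 87.4] 2.0
scene red [303. 253.] Z0.026 [ 583.5 -129.5] [63.4 40.8] 38.1 stripe 58 [ 583.2 -129.1] -145.5 [ 9.3 36.8]
scene red [247. 276.] Z0.026 [ 560.  -253.9] [63.6 41. ] -65.2
scene blue [409. 164.] Z0.009 [513.1 250.8] [84.3 84.3] 1.7
scene blue [285. 204.] Z0.026 [444.4 -76.9] [60.5 37.9] 12.9
scene blue [181. 302.] Z0.026 [ 531.4 -394. ] [61.1 37.2] 52.2 stripe 85 [ 531.3 -392.7] -127.3 [10.3 40.2]
scene yellow [409. 211.] Z0.009 [625.6 144.7] [87.8 87.4] -88.3
scene yellow [222. 235.] Z0.026 [ 433.6 -239.4] [62.7 41.2] 9.3 stripe 38 [ 433.6 -240.3] -172.5 [ 7.8 31.6]
```

View pics/crop0.png

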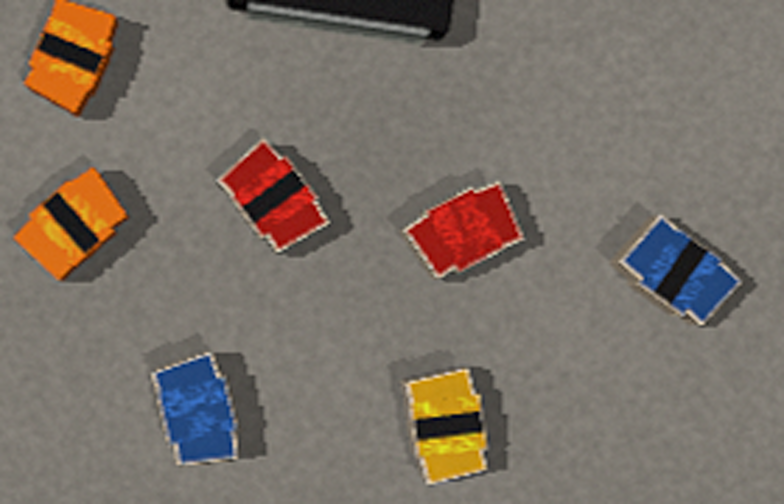

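The crop confirms it: striped red (crop 273,196), striped blue (680,270) and striped yellow (449,426). The plain red and blue have no stripe, and the orange pieces stay. Both views agree within 2 mm, and heights (26 mm faces, 9 mm pads) and sizes fit.

Next is a helper that turns targets into tool-axis shifts.

```bash
cat > d.py <<'E'
import sys,numpy as np
from scipy.spatial.transform import Rotation as R
from bench import get_obs
x,y,z,yaw=map(float,sys.argv[1:]); o=get_obs(); w=o["eef_rot"]
C=R.from_quat([w[1],w[2],w[3],w[0]])
T=R.from_euler("z",yaw,degrees=True)*R.from_euler("x",180,degrees=True)
t=C.inv().apply(np.array([x,y,z])-o["eef_pos"]); r=(C.inv()*T).as_rotvec()
print("t",o["time_s"],"yaw now",np.degrees(np.arctan2(*C.apply([1,0,0])[1::-1])).round(1),"move",t.round(4).tolist(),r.round(4).tolist(),"rows",(np.linalg.norm(t)/.0625).round(1),(np.linalg.norm(r)/.188).round(1))
E
python3 d.py 0.583 -0.129 0.12 37
```

```text
t 0.1 yaw now 157.6 move [-0.5882, -0.471, 0.0858] [-0.0013, 0.0014, 2.104] rows 12.1 11.2
```

```bash
python3 -m jog '[[-0.05,-0.04,0,0,0,0.17,1],[-0.1,-0.08,0,0,0,0.35,1],[-0.15,-0.12,0.01,0,0,0.52,1],[-0.2,-0.16,0.02,0,0,0.7,1],[-0.25,-0.2,0.03,0,0,0.88,1],[-0.3,-0.24,0.04,0,0,1.05,1],[-0.35,-0.28,0.05,0,0,1.23,1],[-0.4,-0.32,0.06,0,0,1.4,1],[-0.44,-0.35,0.07,0,0,1.55,1],[-0.46,-0.37,0.07,0,0,1.65,1]]'; python3 d.py 0.583 -0.129 0.10 37
```

```text
time_s: 1.35
eef_pos: [0.5037, 0.0111, 0.1349]
eef_rot: [-0.0, 0.854, 0.52, -0.001]
wrist_force: [-0.6, -0.4, 0.1]
opening: 1.0
grasp_force: 0.0
t 1.35 yaw now 62.6 move [-0.088, 0.1348, 0.0348] [-0.0013, 0.001, 0.4476] rows 2.6 2.4
```

```bash
python3 -m jog '[[-0.028,0.043,0.011,0,0,0.15,1],[-0.056,0.086,0.023,0,0,0.3,1],[-0.078,0.12,0.031,0,0,0.4,1],[-0.088,0.135,0.035,0,0,0.447,1],[-0.088,0.135,0.035,0,0,0.447,1],[-0.088,0.135,0.035,0,0,0.447,1]]'; python3 d.py 0.583 -0.129 0.004 37
```

```text
time_s: 2.1
eef_pos: [0.5832, -0.1245, 0.1011]
eef_rot: [-0.0, 0.947, 0.322, -0.0]
wrist_force: [0.5, 1.2, -0.2]
opening: 1.002
grasp_force: 0.0
t 2.1 yaw now 37.5 move [-0.0029, 0.0036, 0.0971] [-0.001, 0.0001, 0.009] rows 1.6 0.0
```

```bash
python3 -m jog '[[-0.003,0.0036,0.04,0,0,0.009,1],[-0.003,0.0036,0.07,0,0,0.009,1],[-0.003,0.0036,0.085,0,0,0.009,1],[-0.003,0.0036,0.092,0,0,0.009,1],[-0.003,0.0036,0.092,0,0,0.009,1]]'; python3 d.py 0.583 -0.129 0.005 37; python3 - <<'E'
from h import *
p,_=optics.camera("scene"); cv2.imwrite("pics/g1.png",cv2.resize(p[170:330,200:420],None,fx=3.4,fy=3.4))
E
```

```text
time_s: 2.72
eef_pos: [0.5839, -0.1302, 0.0097]
eef_rot: [0.0, 0.949, 0.317, 0.0]
wrist_force: [0.1, 0.1, -0.2]
opening: 1.0
grasp_force: 0.0
t 2.725 yaw now 36.9 move [-0.0, -0.0016, 0.0047] [0.0005, -0.0003, -0.0013] rows 0.1 0.0
```

View pics/g1.png

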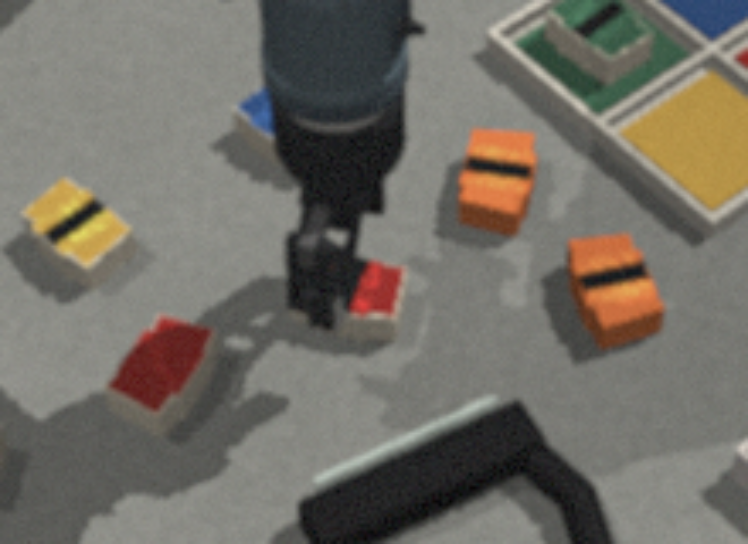

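The gripper straddles the striped red piece (crop 375,295) with nothing else near it. Now I'll lower the last few millimetres and close.

```bash
python3 -m jog '[[0,-0.0015,0.003,0,0,0,1],[0,-0.0015,0.005,0,0,0,1],[0,-0.0015,0.005,0,0,0,0],[0,-0.0015,0.005,0,0,0,0],[0,-0.0015,0.005,0,0,0,0],[0,-0.0015,0.005,0,0,0,0],[0,-0.0015,0.005,0,0,0,0],[0,-0.0015,0.005,0,0,0,0]]'
```

```text
time_s: 3.78
eef_pos: [0.5827, -0.1293, 0.0041]
eef_rot: [0.0, 0.949, 0.316, -0.0]
wrist_force: [-0.3, 0.4, -0.1]
opening: 0.002
grasp_force: 0.0
```

```bash
python3 - <<'E'
from h import *
p,_=optics.camera("scene"); cv2.imwrite("pics/g2.png",cv2.resize(p[200:320,220:380],None,fx=4.5,fy=4.5))
q,d=optics.camera("top"); cv2.imwrite("pics/g2t.png",cv2.resize(q[180:360,250:530],None,fx=2.8,fy=2.8))
E
python3 - <<'E'
from bench import get_obs; o=get_obs(); print(o["opening"],o["grasp_force"],o["eef_pos"])
E
```

```text
-0.0018987412365485442 0.0 [ 0.58267762 -0.12933789  0.00408157]
```

View pics/g2.png

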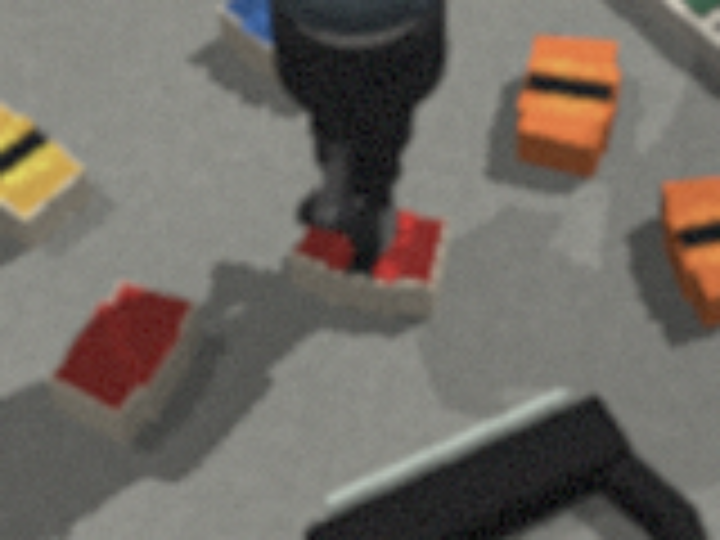

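View pics/g2t.png

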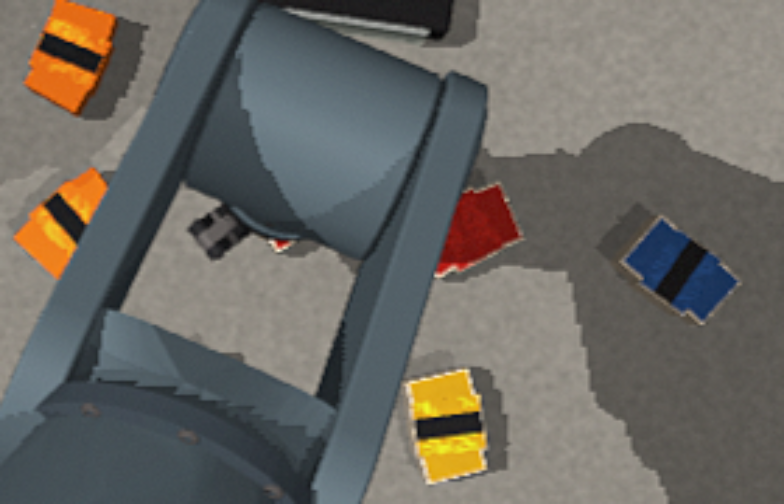

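The fingers shut fully and seem to sit over the slab, not beside it. I'll measure the fingertip height from the depth picture.

```bash
python3 - <<'E'
from h import *
p,d=optics.camera("scene"); 
v,u=np.mgrid[200:275,270:335]; v=v.ravel();u=u.ravel()
P=atdepth("scene",np.c_[u,v],d[v,u]); dark=(p[v,u].max(1)<70)
k=dark&(d[v,u]>0)&(P[:,2]>.03)
for a,b in((.03,.04),(.04,.05),(.05,.06),(.06,.08),(.08,.1)):
    s=k&(P[:,2]>=a)&(P[:,2]<b); print(a,s.sum(),P[s].mean(0).round(4) if s.any() else "", (P[s].min(0).round(3),P[s].max(0).round(3)) if s.any() else "")
# slab face points: dark on face z?
s=dark&(abs(P[:,2]-.026)<.005); print(s.sum(),P[s].mean(0).round(4))
for vv in range(236,264,3): print(vv,[f"{d[vv,uu]:.3f}/{p[vv,uu].max()}/{atdepth('scene',[[uu,vv]],[d[vv,uu]])[0,2]:.3f}" for uu in range(290,318,4)])
E
```

```text
0.03 8 [ 0.5902 -0.1365  0.0372] (array([ 0.584, -0.142,  0.033]), array([ 0.597, -0.13 ,  0.039]))
0.04 17 [ 0.5921 -0.1377  0.0446] (array([ 0.587, -0.144,  0.04 ]), array([ 0.597, -0.13 ,  0.05 ]))
0.05 6 [ 0.5937 -0.1307  0.0553] (array([ 0.591, -0.139,  0.05 ]), array([ 0.597, -0.126,  0.06 ]))
0.06 29 [ 0.5956 -0.1304  0.0749] (array([ 0.577, -0.148,  0.062]), array([ 0.61 , -0.103,  0.08 ]))
0.08 70 [ 0.5994 -0.138   0.09  ] (array([ 0.572, -0.157,  0.08 ]), array([ 0.618, -0.096,  0.1  ]))
34 [ 0.5896 -0.1397  0.0258]
236 ['1.197/97/-0.001', '1.025/65/0.133', '1.020/23/0.137', '1.046/20/0.117', '1.053/38/0.111', '1.196/139/-0.002', '1.197/140/-0.002']
239 ['1.192/134/-0.001', '1.020/70/0.134', '1.069/30/0.095', '1.066/31/0.098', '1.062/27/0.101', '1.189/136/0.000', '1.188/141/0.001']
242 ['1.035/85/0.118', '1.022/67/0.129', '1.077/30/0.085', '1.081/26/0.081', '1.090/53/0.074', '1.185/139/-0.001', '1.184/136/-0.000']
245 ['1.024/60/0.124', '1.022/68/0.125', '1.033/51/0.116', '1.080/29/0.078', '1.097/54/0.065', '1.177/140/0.001', '1.181/136/-0.002']
248 ['1.024/61/0.120', '1.020/69/0.123', '1.024/45/0.120', '1.065/28/0.087', '0.000/84/0.937', '1.141/188/0.026', '1.140/144/0.026']
251 ['1.139/91/0.024', '1.139/71/0.024', '1.032/29/0.110', '1.073/18/0.077', '1.112/84/0.046', '1.137/163/0.026', '1.135/131/0.027']
254 ['1.131/97/0.027', '1.128/109/0.030', '1.123/53/0.033', '1.110/30/0.043', '1.131/115/0.026', '1.129/151/0.027', '1.129/131/0.028']
257 ['1.128/108/0.025', '1.125/106/0.027', '1.130/55/0.023', '1.128/24/0.025', '1.127/144/0.025', '1.126/136/0.027', '1.127/131/0.025']
260 ['1.131/109/0.019', '1.126/116/0.023', '1.119/58/0.028', '1.120/74/0.027', '1.121/189/0.027', '1.123/129/0.025', '1.122/129/0.026']
263 ['1.143/106/0.006', '1.134/98/0.012', '1.128/103/0.017', '1.117/110/0.026', '1.120/144/0.023', '1.120/146/0.023', '1.120/139/0.023']
```

The shut fingertips are at about z = 0.03, directly above the slab, while the reported TCP is 0.004. The xy fits, so the real tips are about 27 mm higher than reported. I'll trust the depth, reopen and lower in steps while watching the force.

```bash
python3 -m jog '[[0,0,-0.005,0,0,0,1],[0,0,-0.005,0,0,0,1],[0,0,-0.005,0,0,0,1],[0,0,-0.005,0,0,0,1],[0,0,-0.005,0,0,0,1],[0,0,-0.005,0,0,0,1]]'; python3 - <<'E'
from h import *
o=get_obs(); print(o["eef_pos"],o["opening"])
p,d=optics.camera("scene"); cv2.imwrite("pics/g3.png",cv2.resize(p[200:320,220:380],None,fx=4.5,fy=4.5))
v,u=np.mgrid[200:300,250:340]; v=v.ravel();u=u.ravel()
P=atdepth("scene",np.c_[u,v],d[v,u]); dark=(p[v,u].max(1)<70)
k=dark&(d[v,u]>0)&(P[:,2]>.02)
for a in np.arange(.015,.12,.01):
    s=k&(P[:,2]>=a)&(P[:,2]<a+.01); print(a.round(3),s.sum(),P[s].mean(0).round(4) if s.any() else "", np.c_[u,v][s].mean(0) if s.any() else "")
E
```

```text
time_s: 4.68
eef_pos: [0.5826, -0.1293, 0.009]
eef_rot: [-0.0, 0.949, 0.316, -0.0]
wrist_force: [0.3, 0.1, -0.1]
opening: 0.995
grasp_force: 0.0
[ 0.58262855 -0.12930804  0.00902374] 0.9952399590774054
0.015 22 [ 0.5801 -0.1224  0.0238] [303.90909091 251.18181818]
0.025 89 [ 0.6494 -0.1297  0.0284] [321.40449438 273.70786517]
0.035 0  
0.045 11 [ 0.5714 -0.1052  0.0514] [307.54545455 237.        ]
0.055 34 [ 0.5952 -0.1386  0.0603] [301.26470588 249.47058824]
0.065 25 [ 0.5934 -0.136   0.0691] [301.56 245.76]
0.075 11 [ 0.5791 -0.1106  0.0794] [307.27272727 232.27272727]
0.085 9 [ 0.6243 -0.1663  0.0927] [298.22222222 255.44444444]
0.095 77 [ 0.6249 -0.1804  0.1011] [292.37662338 256.67532468]
0.105 62 [ 0.6212 -0.1705  0.11  ] [295.11290323 250.25806452]
0.115 68 [ 0.6211 -0.1724  0.1204] [294.02941176 247.52941176]
```

View pics/g3.png

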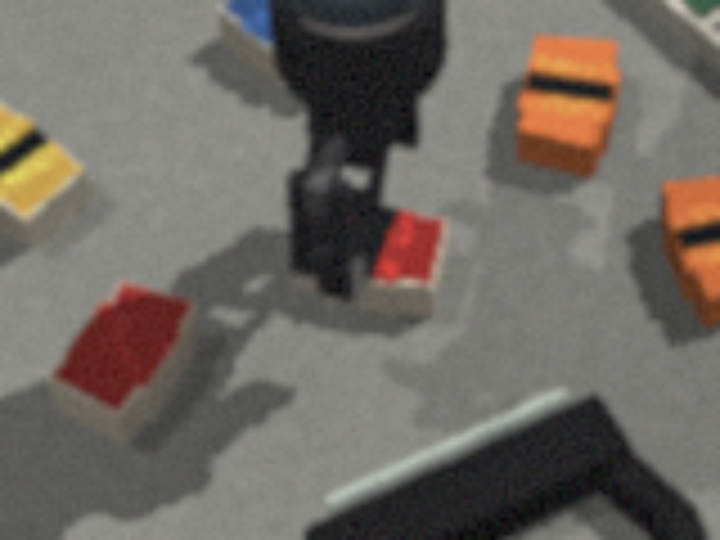

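```bash
python3 -m jog '[[0,0,0.008,0,0,0,1],[0,0,0.016,0,0,0,1],[0,0,0.022,0,0,0,1],[0,0,0.022,0,0,0,1]]'; python3 - <<'E'
from h import *
p,d=optics.camera("scene")
for vv in range(254,284,3): print(vv,[f"{p[vv,uu].max()}/{atdepth('scene',[[uu,vv]],[d[vv,uu]])[0,2]:.3f}" for uu in range(282,308,4)])
E
```

```text
time_s: 5.22
eef_pos: [0.582, -0.129, -0.0139]
eef_rot: [-0.001, 0.949, 0.316, -0.001]
wrist_force: [0.8, 0.8, 0.1]
opening: 0.998
grasp_force: 0.0
254 ['93/-0.001', '31/0.112', '41/0.113', '29/0.116', '68/0.086', '34/0.023', '158/0.027']
257 ['90/0.001', '43/0.101', '23/0.104', '37/0.106', '42/0.079', '39/0.027', '169/0.026']
260 ['86/-0.006', '32/0.095', '38/0.095', '36/0.098', '41/0.072', '74/0.026', '205/0.022']
263 ['92/0.003', '44/0.082', '39/0.079', '30/0.088', '41/0.068', '113/0.023', '140/0.025']
266 ['94/0.003', '51/0.075', '36/0.076', '24/0.082', '57/0.046', '99/0.010', '99/0.012']
269 ['87/0.001', '88/-0.000', '79/0.026', '26/0.041', '55/0.039', '89/0.000', '100/0.003']
272 ['121/-0.003', '122/0.002', '107/-0.000', '69/0.003', '64/0.024', '85/0.001', '84/0.001']
275 ['133/0.003', '134/0.001', '135/-0.003', '134/0.001', '130/-0.004', '135/0.001', '125/0.003']
278 ['140/-0.000', '137/-0.001', '143/0.000', '137/-0.001', '132/-0.003', '121/0.001', '128/0.002']
281 ['99/-0.002', '88/0.000', '108/-0.001', '141/0.001', '132/0.002', '123/-0.001', '116/-0.001']
```

The open tip is at about 0.025 for a reported -0.014, the same 27 mm offset. No contact so far, so I'll go down another 9 mm and close.

```bash
python3 -m jog '[[0,0,0.005,0,0,0,1],[0,0,0.009,0,0,0,1],[0,0,0.009,0,0,0,1],[0,0,0.009,0,0,0,0.4],[0,0,0.009,0,0,0,0.4],[0,0,0.009,0,0,0,0.4],[0,0,0.009,0,0,0,0.2],[0,0,0.009,0,0,0,0.2],[0,0,0.009,0,0,0,0.2]]'
```

```text
time_s: 6.4
eef_pos: [0.5832, -0.1295, -0.0214]
eef_rot: [0.0, 0.949, 0.316, 0.0]
wrist_force: [-0.3, -0.2, 5.5]
opening: 0.523
grasp_force: 63.5
```

Gripped (opening 0.523, 63 N). Lift first, then carry to the red pad.

```bash
python3 -m jog '[[0,0,-0.01,0,0,0,0.2],[0,0,-0.04,0,0,0,0.2],[0,0,-0.08,0,0,0,0.2],[0,0,-0.1,0,0,0,0.2],[0,0,-0.1,0,0,0,0.2],[0,0,-0.1,0,0,0,0.2]]'; python3 d.py 0.621 0.2545 0.08 1.8
```

```text
time_s: 7.15
eef_pos: [0.5815, -0.1288, 0.0765]
eef_rot: [-0.001, 0.949, 0.316, -0.001]
wrist_force: [-0.6, -0.2, 0.2]
opening: 0.523
grasp_force: 63.0
t 7.15 yaw now 36.9 move [0.2616, -0.283, -0.0032] [-0.0018, 0.0019, 0.6123] rows 6.2 3.3
```

```bash
python3 -m jog '[[0.03,-0.033,0,0,0,0.07,0.2],[0.065,-0.07,0,0,0,0.15,0.2],[0.1,-0.108,0,0,0,0.25,0.2],[0.14,-0.15,0,0,0,0.35,0.2],[0.18,-0.195,0,0,0,0.45,0.2],[0.22,-0.24,-0.003,0,0,0.55,0.2],[0.248,-0.268,-0.003,0,0,0.6,0.2],[0.2616,-0.283,-0.003,0,0,0.612,0.2],[0.2616,-0.283,-0.003,0,0,0.612,0.2],[0.2616,-0.283,-0.003,0,0,0.612,0.2]]'; python3 d.py 0.621 0.2545 0.0 1.8; python3 - <<'E'
from h import *
p,d=optics.camera("scene"); cv2.imwrite("pics/h1.png",cv2.resize(p[60:260,320:540],None,fx=3,fy=3))
E
```

```text
time_s: 8.4
eef_pos: [0.6212, 0.253, 0.0795]
eef_rot: [0.0, 1.0, 0.016, -0.001]
wrist_force: [-0.0, -0.7, -1.1]
opening: 0.521
grasp_force: 62.9
t 8.4 yaw now 1.8 move [0.0001, -0.0015, 0.0795] [0.0009, 0.0025, 0.0003] rows 1.3 0.0
```

View pics/h1.png

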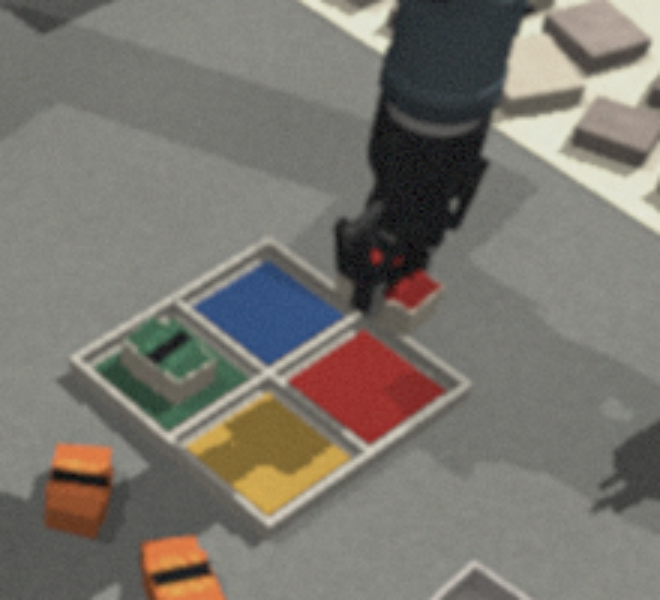

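The red slab hangs level in the grip at crop (400,290), over the red compartment. Now down, with the last centimetre slow.

```bash
python3 -m jog '[[0,-0.0015,0.03,0,0,0,0.2],[0,-0.0015,0.06,0,0,0,0.2],[0,-0.0015,0.075,0,0,0,0.2],[0,-0.0015,0.083,0,0,0,0.2],[0,-0.0015,0.086,0,0,0,0.2],[0,-0.0015,0.088,0,0,0,0.2],[0,-0.0015,0.089,0,0,0,0.2],[0,-0.0015,0.089,0,0,0,0.2]]'
```

```text
time_s: 9.45
eef_pos: [0.6223, 0.2557, -0.0074]
eef_rot: [-0.0, 1.0, 0.016, 0.0]
wrist_force: [-0.4, -0.2, -1.0]
opening: 0.522
grasp_force: 62.9
```

```bash
python3 -m jog '[[0,0,0.001,0,0,0,0.2],[0,0,0.002,0,0,0,0.2],[0,0,0.003,0,0,0,0.2],[0,0,0.003,0,0,0,0.2]]'; python3 -m jog '[[0,0,0.001,0,0,0,0.2],[0,0,0.001,0,0,0,0.2]]'
```

```text
time_s: 9.95
eef_pos: [0.6219, 0.2555, -0.0111]
eef_rot: [0.0, 1.0, 0.016, -0.0]
wrist_force: [-0.8, -0.1, -0.6]
opening: 0.525
grasp_force: 62.9
time_s: 10.2
eef_pos: [0.6219, 0.2555, -0.0121]
eef_rot: [0.0, 1.0, 0.016, -0.0]
wrist_force: [-0.9, -0.9, -0.7]
opening: 0.527
grasp_force: 62.9
```

```bash
python3 -m jog '[[0,0,0.001,0,0,0,0.2],[0,0,0.001,0,0,0,0.2]]'; python3 -m jog '[[0,0,0.001,0,0,0,0.2],[0,0,0.001,0,0,0,0.2]]'
```

```text
time_s: 10.45
eef_pos: [0.6222, 0.2556, -0.0124]
eef_rot: [0.0, 1.0, 0.016, 0.0]
wrist_force: [-1.8, -1.3, 2.3]
opening: 0.527
grasp_force: 63.3
time_s: 10.7
eef_pos: [0.6222, 0.2556, -0.0124]
eef_rot: [0.0, 1.0, 0.016, 0.0]
wrist_force: [-4.5, -1.5, 9.3]
opening: 0.525
grasp_force: 64.3
```

Contact is gentle at 9 N. Release partway so the fingers stay inside the compartment, rise, then open fully.

```bash
python3 -m jog '[[0,0,-0.001,0,0,0,0.5],[0,0,-0.001,0,0,0,0.65],[0,0,-0.001,0,0,0,0.72],[0,0,-0.001,0,0,0,0.72],[0,0,-0.01,0,0,0,0.72],[0,0,-0.05,0,0,0,0.8],[0,0,-0.09,0,0,0,1],[0,0,-0.1,0,0,0,1]]'; python3 d.py 0.531 -0.393 0.07 52
```

```text
time_s: 11.7
eef_pos: [0.6245, 0.2561, 0.0905]
eef_rot: [-0.001, 1.0, 0.016, 0.003]
wrist_force: [0.4, 0.6, 0.2]
opening: 0.999
grasp_force: 0.0
t 11.7 yaw now 1.8 move [-0.1143, 0.6459, 0.0189] [0.0018, -0.0067, -0.8757] rows 10.5 4.7
```

```bash
python3 -m jog '[[-0.007,0.04,0,0,0,-0.08,1],[-0.018,0.1,0,0,0,-0.16,1],[-0.028,0.16,0,0,0,-0.25,1],[-0.039,0.22,0,0,0,-0.35,1],[-0.05,0.28,0,0,0,-0.45,1],[-0.06,0.34,0,0,0,-0.55,1],[-0.07,0.4,0,0,0,-0.64,1],[-0.081,0.46,0,0,0,-0.72,1],[-0.09,0.51,0,0,0,-0.78,1],[-0.095,0.54,0,0,0,-0.82,1]]' ; python3 - <<'E'
from h import *
for n in("top","scene"):
  p,d=optics.camera(n); cv2.imwrite(f"pics/i1{n}.png",p[190:340,90:260] if n=="top" else p)
  for col in("red","blue","yellow"):
    for ce,m,m0 in blobs(p,col):
      r=rect(n,m,.035 if col=="red" and r'' is not None and ce[0]<200 and n=="top" else .026)
      print(n,col,ce.round(),r[0].round(1),np.round(r[1],1),round(r[2],1))
  h=p[215:250,125:168] if n=="top" else p[160:215,410:475]; st=np.argwhere(h.max(2)<55)[:,::-1]+([125,215] if n=="top" else [410,160])
  P=onplane(n,st,.035)[:,:2]*1e3; print("stripe",len(st),P.mean(0).round(1),P.min(0).round(),P.max(0).round())
p=cv2.imread("pics/i1top.png"); cv2.imwrite("pics/i1.png",cv2.resize(p,None,fx=3.5,fy=3.5))
E
python3 d.py 0.531 -0.393 0.07 52
```

```text
time_s: 12.95
eef_pos: [0.543, -0.2896, 0.0853]
eef_rot: [-0.0, 0.911, 0.413, -0.0]
wrist_force: [0.6, 0.3, 0.8]
opening: 1.001
grasp_force: 0.0
top red [145. 233.] [617.3 245.2] [86.4 86.1] 1.7
top red [416. 262.] [ 558.9 -253.8] [66.9 43.1] -64.0
top blue [145. 290.] [510.7 245.4] [87.  85.9] 1.9
top blue [320. 326.] [442.8 -76.7] [63.9 40.8] 12.5
top yellow [202. 230.] [621.7 141.1] [87.7 87.3] -88.3
stripe 141 [623.  255.2] [616. 236.] [629. 275.]
scene red [442. 189.] [631.4 240.5] [86.1 85.5] 1.7
scene red [247. 276.] [ 560.5 -254.3] [63.  41.1] -64.1
scene blue [409. 164.] [524.8 237.2] [82.6 82.6] -88.0
scene blue [285. 204.] [443.2 -77.7] [58.5 37.8] 15.3
scene blue [181. 302.] [ 531.1 -392.5] [61.  39.6] 52.2
scene yellow [409. 211.] [635.  132.9] [86.3 85.6] -88.3
scene yellow [227. 239.] [ 451.1 -235.8] [36.6 26.8] -78.8
stripe 46 [623.3 254. ] [619. 235.] [628. 274.]
t 13.05 yaw now 48.6 move [-0.0849, 0.0587, 0.0155] [-0.0001, 0.0007, -0.0591] rows 1.7 0.3<stdin>:6: SyntaxWarning: "is not" with 'str' literal. Did you mean "!="?
```

View pics/i1.png

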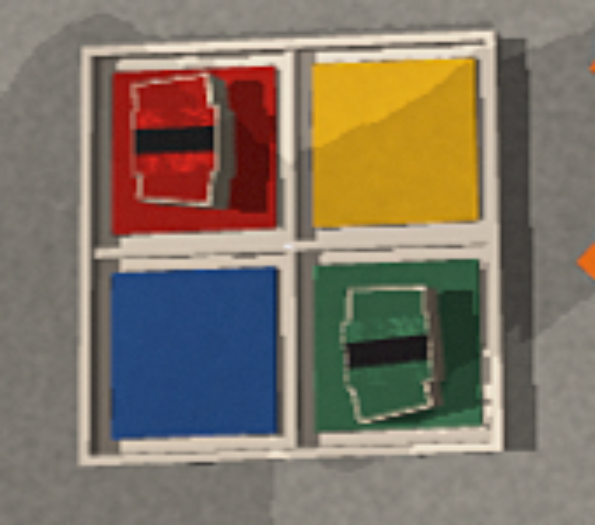

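Red lies flat, face up, with its stripe at (623,255) mm against the pad centre (621,255). Blue is unmoved, so that's next.

```bash
python3 -m jog '[[-0.03,0.04,0.005,0,0,-0.03,1],[-0.05,0.058,0.015,0,0,-0.06,1],[-0.07,0.058,0.015,0,0,-0.06,1],[-0.0849,0.0587,0.015,0,0,-0.06,1],[-0.0849,0.0587,0.015,0,0,-0.06,1],[-0.0849,0.0587,0.015,0,0,-0.06,1]]'; python3 d.py 0.531 -0.393 -0.019 52
```

```text
time_s: 13.8
eef_pos: [0.5327, -0.389, 0.0716]
eef_rot: [0.0, 0.898, 0.44, 0.0]
wrist_force: [0.9, 0.2, 0.9]
opening: 1.003
grasp_force: 0.0
t 13.8 yaw now 52.3 move [-0.0042, 0.001, 0.0906] [0.0004, -0.0003, 0.0044] rows 1.5 0.0
```

```bash
python3 -m jog '[[0,0,0.02,0,0,0,1],[0,0,0.04,0,0,0,1],[0,0,0.04,0,0,0,1]]'; python3 d.py 0.531 -0.393 -0.019 52
```

```text
time_s: 14.18
eef_pos: [0.5307, -0.3875, 0.0273]
eef_rot: [-0.003, 0.898, 0.44, -0.001]
wrist_force: [0.4, -0.2, -0.9]
opening: 1.0
grasp_force: 0.0
t 14.175 yaw now 52.3 move [-0.0042, 0.0039, 0.0463] [-0.0063, -0.001, 0.0046] rows 0.7 0.0
```

```bash
python3 -m jog '[[-0.004,0.003,0.02,0,0,0.004,1],[-0.004,0.003,0.035,0,0,0.004,1],[-0.004,0.003,0.044,0,0,0.004,1],[-0.004,0.003,0.044,0,0,0.004,1],[-0.004,0.003,0.044,0,0,0.004,1]]'; python3 d.py 0.531 -0.393 -0.019 52
```

```text
time_s: 14.8
eef_pos: [0.5327, -0.3951, -0.0124]
eef_rot: [0.0, 0.899, 0.438, 0.0]
wrist_force: [0.4, -0.0, -0.5]
opening: 1.002
grasp_force: 0.0
t 14.8 yaw now 52.0 move [0.0006, -0.0026, 0.0066] [0.0009, 0.0001, 0.0002] rows 0.1 0.0
```

```bash
python3 -m jog '[[0.001,-0.0026,0.004,0,0,0,1],[0.001,-0.0026,0.0065,0,0,0,1],[0.001,-0.0026,0.0065,0,0,0,1],[0.001,-0.0026,0.0065,0,0,0,0.4],[0.001,-0.0026,0.0065,0,0,0,0.4],[0.001,-0.0026,0.0065,0,0,0,0.4],[0.001,-0.0026,0.0065,0,0,0,0.2],[0.001,-0.0026,0.0065,0,0,0,0.2]]'; python3 -m jog '[[0,0,-0.01,0,0,0,0.2],[0,0,-0.04,0,0,0,0.2],[0,0,-0.08,0,0,0,0.2],[0,0,-0.1,0,0,0,0.2],[0,0,-0.1,0,0,0,0.2],[0,0,-0.1,0,0,0,0.2]]'; python3 d.py 0.512 0.2515 0.08 1.8
```

```text
time_s: 15.8
eef_pos: [0.5313, -0.3928, -0.0189]
eef_rot: [0.0, 0.899, 0.438, 0.0]
wrist_force: [2.3, 0.0, 3.0]
opening: 0.526
grasp_force: 63.5
time_s: 16.55
eef_pos: [0.5301, -0.3914, 0.0788]
eef_rot: [-0.001, 0.899, 0.438, -0.0]
wrist_force: [-0.6, 0.1, -1.3]
opening: 0.522
grasp_force: 63.1
t 16.55 yaw now 52.0 move [0.4956, -0.41, 0.0001] [-0.0027, 0.0008, 0.8764] rows 10.3 4.7
```

```bash
python3 -m jog '[[0.03,-0.025,0,0,0,0.06,0.2],[0.075,-0.062,0,0,0,0.14,0.2],[0.12,-0.099,0,0,0,0.23,0.2],[0.165,-0.137,0,0,0,0.32,0.2],[0.21,-0.174,0,0,0,0.41,0.2],[0.255,-0.211,0,0,0,0.5,0.2],[0.3,-0.248,0,0,0,0.58,0.2],[0.345,-0.285,0,0,0,0.66,0.2],[0.38,-0.314,0,0,0,0.72,0.2],[0.4,-0.331,0,0,0,0.76,0.2]]'; python3 d.py 0.512 0.2515 0.08 1.8
```

```text
time_s: 17.8
eef_pos: [0.5143, 0.1289, 0.0787]
eef_rot: [-0.0, 0.997, 0.074, -0.002]
wrist_force: [0.3, 0.2, -0.6]
opening: 0.519
grasp_force: 63.1
t 17.8 yaw now 8.5 move [0.0159, -0.1216, -0.0013] [-0.0005, 0.0036, 0.1169] rows 2.0 0.6
```

```bash
python3 -m jog '[[0.006,-0.045,0,0,0,0.05,0.2],[0.012,-0.09,0,0,0,0.1,0.2],[0.015,-0.113,0,0,0,0.117,0.2],[0.016,-0.12,0,0,0,0.117,0.2],[0.016,-0.12,0,0,0,0.117,0.2],[0.016,-0.12,0,0,0,0.117,0.2]]'; python3 -m jog '[[0,0,0.02,0,0,0,0.2],[0,0,0.04,0,0,0,0.2],[0,0,0.05,0,0,0,0.2],[0,0,0.05,0,0,0,0.2]]'; python3 d.py 0.512 0.2515 -0.005 1.8
```

```text
time_s: 18.55
eef_pos: [0.5143, 0.2466, 0.0801]
eef_rot: [0.0, 1.0, 0.015, -0.0]
wrist_force: [-0.1, 0.4, 0.0]
opening: 0.521
grasp_force: 63.1
time_s: 19.05
eef_pos: [0.514, 0.2469, 0.03]
eef_rot: [0.0, 1.0, 0.015, -0.001]
wrist_force: [0.5, -0.0, -0.7]
opening: 0.524
grasp_force: 63.1
t 19.05 yaw now 1.7 move [-0.0018, -0.0047, 0.035] [0.0004, 0.0015, -0.0014] rows 0.6 0.0
```

```bash
python3 -m jog '[[-0.0018,-0.0047,0.01,0,0,0,0.2],[-0.0018,-0.0047,0.022,0,0,0,0.2],[-0.0018,-0.0047,0.03,0,0,0,0.2],[-0.0018,-0.0047,0.034,0,0,0,0.2],[-0.0018,-0.0047,0.036,0,0,0,0.2],[-0.0018,-0.0047,0.0375,0,0,0,0.2],[-0.0018,-0.0047,0.0375,0,0,0,0.2]]'; python3 -m jog '[[0,0,0.001,0,0,0,0.2],[0,0,0.002,0,0,0,0.2],[0,0,0.002,0,0,0,0.2]]'
```

```text
time_s: 19.92
eef_pos: [0.5126, 0.2523, -0.0068]
eef_rot: [-0.0, 1.0, 0.015, 0.0]
wrist_force: [0.5, 0.3, -1.8]
opening: 0.525
grasp_force: 63.1
time_s: 20.3
eef_pos: [0.5124, 0.2523, -0.009]
eef_rot: [0.0, 1.0, 0.015, -0.0]
wrist_force: [-0.2, -0.9, -1.5]
opening: 0.522
grasp_force: 63.1
```

```bash
python3 -m jog '[[0,0,0.001,0,0,0,0.2],[0,0,0.001,0,0,0,0.2]]'; python3 -m jog '[[0,0,0.001,0,0,0,0.2],[0,0,0.001,0,0,0,0.2]]'
```

```text
time_s: 20.55
eef_pos: [0.5125, 0.2523, -0.0099]
eef_rot: [0.0, 1.0, 0.015, -0.0]
wrist_force: [0.4, 0.7, -0.7]
opening: 0.522
grasp_force: 63.2
time_s: 20.8
eef_pos: [0.5125, 0.2523, -0.01]
eef_rot: [0.0, 1.0, 0.015, -0.0]
wrist_force: [-2.9, -1.2, 7.5]
opening: 0.526
grasp_force: 64.1
```

Contact at 7.5 N. Release.

```bash
python3 -m jog '[[0,0,-0.001,0,0,0,0.5],[0,0,-0.001,0,0,0,0.65],[0,0,-0.001,0,0,0,0.72],[0,0,-0.001,0,0,0,0.72],[0,0,-0.01,0,0,0,0.72],[0,0,-0.05,0,0,0,0.8],[0,0,-0.09,0,0,0,1],[0,0,-0.1,0,0,0,1]]'; python3 d.py 0.433 -0.2395 0.07 9
```

```text
time_s: 21.8
eef_pos: [0.5148, 0.253, 0.0929]
eef_rot: [-0.001, 1.0, 0.015, 0.003]
wrist_force: [0.2, 0.3, 0.5]
opening: 0.997
grasp_force: 0.0
t 21.8 yaw now 1.8 move [-0.0971, 0.4897, 0.0216] [-0.001, -0.0061, -0.1262] rows 8.0 0.7
```

```bash
python3 -m jog '[[-0.008,0.04,0,0,0,-0.02,1],[-0.02,0.1,0,0,0,-0.04,1],[-0.032,0.16,0,0,0,-0.06,1],[-0.044,0.22,0,0,0,-0.08,1],[-0.056,0.28,0,0,0,-0.1,1],[-0.068,0.34,0,0,0,-0.12,1],[-0.08,0.4,0,0,0,-0.126,1],[-0.09,0.45,0.01,0,0,-0.126,1],[-0.095,0.48,0.02,0,0,-0.126,1],[-0.097,0.49,0.02,0,0,-0.126,1]]'; python3 -m jog '[[0,0,0,0,0,0,1],[0,0,0.02,0,0,0,1],[0,0,0.04,0,0,0,1],[0,0,0.04,0,0,0,1]]'; python3 d.py 0.433 -0.2395 -0.019 9
```

```text
time_s: 23.05
eef_pos: [0.4294, -0.2414, 0.068]
eef_rot: [-0.001, 0.997, 0.077, -0.001]
wrist_force: [-0.4, 1.2, 0.3]
opening: 1.003
grasp_force: 0.0
time_s: 23.55
eef_pos: [0.4299, -0.238, 0.028]
eef_rot: [-0.001, 0.997, 0.079, -0.001]
wrist_force: [0.6, 0.2, 0.0]
opening: 1.001
grasp_force: 0.0
t 23.55 yaw now 9.1 move [0.0029, 0.0021, 0.047] [-0.0028, 0.002, 0.0015] rows 0.8 0.0
```

```bash
python3 -m jog '[[0.003,0.002,0.02,0,0,0,1],[0.003,0.002,0.035,0,0,0,1],[0.003,0.002,0.044,0,0,0,1],[0.003,0.002,0.044,0,0,0,1],[0.003,0.002,0.044,0,0,0,1]]'; python3 d.py 0.433 -0.2395 -0.019 9
```

```text
time_s: 24.18
eef_pos: [0.4341, -0.2422, -0.0145]
eef_rot: [0.0, 0.997, 0.078, 0.0]
wrist_force: [0.2, -0.2, 0.1]
opening: 1.0
grasp_force: 0.0
t 24.175 yaw now 9.0 move [-0.0007, -0.0028, 0.0045] [0.0004, -0.0003, -0.0003] rows 0.1 0.0
```

```bash
python3 -m jog '[[-0.001,-0.0028,0.003,0,0,0,1],[-0.001,-0.0028,0.0045,0,0,0,1],[-0.001,-0.0028,0.0045,0,0,0,1],[-0.001,-0.0028,0.0045,0,0,0,0.4],[-0.001,-0.0028,0.0045,0,0,0,0.4],[-0.001,-0.0028,0.0045,0,0,0,0.4],[-0.001,-0.0028,0.0045,0,0,0,0.2],[-0.001,-0.0028,0.0045,0,0,0,0.2]]'; python3 -m jog '[[0,0,-0.01,0,0,0,0.2],[0,0,-0.04,0,0,0,0.2],[0,0,-0.08,0,0,0,0.2],[0,0,-0.1,0,0,0,0.2],[0,0,-0.1,0,0,0,0.2],[0,0,-0.1,0,0,0,0.2]]'; python3 d.py 0.6245 0.145 0.08 1.8
```

```text
time_s: 25.18
eef_pos: [0.4329, -0.2397, -0.0189]
eef_rot: [0.0, 0.997, 0.078, 0.0]
wrist_force: [0.1, -0.1, 5.1]
opening: 0.523
grasp_force: 61.4
time_s: 25.92
eef_pos: [0.4318, -0.2387, 0.0797]
eef_rot: [-0.001, 0.997, 0.078, -0.001]
wrist_force: [-0.1, 0.1, -0.3]
opening: 0.528
grasp_force: 61.2
t 25.925 yaw now 9.0 move [0.2503, -0.3489, -0.0002] [-0.0012, 0.0011, 0.1253] rows 6.9 0.7
```

```bash
python3 -m jog '[[0.022,-0.03,0,0,0,0.02,0.2],[0.05,-0.07,0,0,0,0.04,0.2],[0.084,-0.117,0,0,0,0.06,0.2],[0.118,-0.164,0,0,0,0.08,0.2],[0.152,-0.212,0,0,0,0.1,0.2],[0.186,-0.259,0,0,0,0.12,0.2],[0.22,-0.306,0,0,0,0.125,0.2],[0.242,-0.337,0,0,0,0.125,0.2],[0.25,-0.349,0,0,0,0.125,0.2],[0.25,-0.349,0,0,0,0.125,0.2]]'; python3 -m jog '[[0,0,0,0,0,0,0.2],[0,0,0.02,0,0,0,0.2],[0,0,0.04,0,0,0,0.2],[0,0,0.05,0,0,0,0.2],[0,0,0.05,0,0,0,0.2]]'; python3 d.py 0.6245 0.145 -0.005 1.8
```

```text
time_s: 27.18
eef_pos: [0.6239, 0.1446, 0.079]
eef_rot: [0.0, 1.0, 0.017, -0.001]
wrist_force: [-0.6, 0.7, -1.1]
opening: 0.521
grasp_force: 61.1
time_s: 27.8
eef_pos: [0.6236, 0.1442, 0.0288]
eef_rot: [0.0, 1.0, 0.016, -0.002]
wrist_force: [-0.2, -0.3, -1.4]
opening: 0.525
grasp_force: 61.2
t 27.8 yaw now 1.8 move [0.001, -0.0008, 0.0338] [0.0001, 0.0031, 0.0001] rows 0.5 0.0
```

```bash
python3 -m jog '[[0,0,0.01,0,0,0,0.2],[0,0,0.022,0,0,0,0.2],[0,0,0.03,0,0,0,0.2],[0,0,0.034,0,0,0,0.2],[0,0,0.036,0,0,0,0.2],[0,0,0.036,0,0,0,0.2]]'; python3 -m jog '[[0,0,0.001,0,0,0,0.2],[0,0,0.002,0,0,0,0.2],[0,0,0.002,0,0,0,0.2]]'
```

```text
time_s: 28.55
eef_pos: [0.625, 0.1444, -0.0053]
eef_rot: [0.0, 1.0, 0.016, 0.0]
wrist_force: [0.6, -0.5, -0.8]
opening: 0.523
grasp_force: 61.2
time_s: 28.92
eef_pos: [0.6249, 0.1444, -0.0074]
eef_rot: [0.0, 1.0, 0.016, -0.0]
wrist_force: [-0.4, 0.1, -1.2]
opening: 0.52
grasp_force: 61.2
```

```bash
python3 -m jog '[[0,0,0.001,0,0,0,0.2],[0,0,0.002,0,0,0,0.2],[0,0,0.002,0,0,0,0.2]]'; python3 -m jog '[[0,0,0.001,0,0,0,0.2],[0,0,0.001,0,0,0,0.2]]'
```

```text
time_s: 29.3
eef_pos: [0.6248, 0.1444, -0.0095]
eef_rot: [0.0, 1.0, 0.016, -0.0]
wrist_force: [-0.3, 0.0, -0.8]
opening: 0.524
grasp_force: 61.2
time_s: 29.55
eef_pos: [0.6251, 0.1444, -0.0099]
eef_rot: [0.0, 1.0, 0.016, 0.0]
wrist_force: [-2.3, 0.2, 3.8]
opening: 0.523
grasp_force: 61.6
```

Contact. Release, rise, and clear the view.

```bash
python3 -m jog '[[0,0,0,0,0,0,0.5],[0,0,0,0,0,0,0.65],[0,0,0,0,0,0,0.72],[0,0,0,0,0,0,0.72],[0,0,-0.01,0,0,0,0.72],[0,0,-0.05,0,0,0,0.8],[0,0,-0.1,0,0,0,1],[0,0,-0.14,0,0,0,1],[0,0,-0.15,0,0,0,1]]'; python3 -m jog '[[-0.03,0.03,0,0,0,0,1],[-0.06,0.08,0,0,0,0,1],[-0.09,0.13,0,0,0,0,1],[-0.12,0.18,0,0,0,0,1],[-0.14,0.23,0,0,0,0,1],[-0.15,0.28,0,0,0,0,1],[-0.16,0.33,0,0,0,0,1],[-0.16,0.36,0,0,0,0,1],[-0.16,0.36,0,0,0,0,1],[-0.16,0.36,0,0,0,0,1]]'; python3 - <<'E'
from h import *
p,d=optics.camera("top"); q,_=optics.camera("scene")
cv2.imwrite("pics/z1.png",p); cv2.imwrite("pics/z2.png",cv2.resize(q[120:290,270:490],None,fx=3.4,fy=3.4))
for nm,(a,b) in dict(red=(145,230),yel=(202,228),blue=(145,289)).items():
    h=p[b-20:b+20,a-22:a+22]; st=np.argwhere(h.max(2)<60)[:,::-1]+[a-22,b-20]
    P=onplane("top",st,.035)[:,:2]*1e3; print(nm,len(st),P.mean(0).round(1),P.min(0).round(),P.max(0).round())
    z=atdepth("top",st,d[st[:,1],st[:,0]])[:,2]; print("  z",np.percentile(z,[5,50,95]).round(4))
print(get_obs()["eef_pos"])
E
```

```text
time_s: 30.68
eef_pos: [0.6273, 0.1446, 0.1441]
eef_rot: [-0.0, 1.0, 0.016, 0.004]
wrist_force: [0.1, -0.1, -0.5]
opening: 1.004
grasp_force: 0.0
time_s: 31.92
eef_pos: [0.4758, -0.2195, 0.1387]
eef_rot: [-0.001, 1.0, 0.016, -0.001]
wrist_force: [-0.1, 0.9, -0.1]
opening: 0.999
grasp_force: 0.0
red 141 [623.  255.2] [616. 236.] [629. 275.]
  z [0.0329 0.0351 0.0375]
yel 148 [623.6 142.6] [589. 122.] [649. 164.]
  z [0.0256 0.0351 0.0377]
blue 174 [513.3 247. ] [480. 203.] [544. 272.]
  z [0.0086 0.0347 0.0373]
[ 0.47621172 -0.21913558  0.13911305]
```

View pics/z1.png

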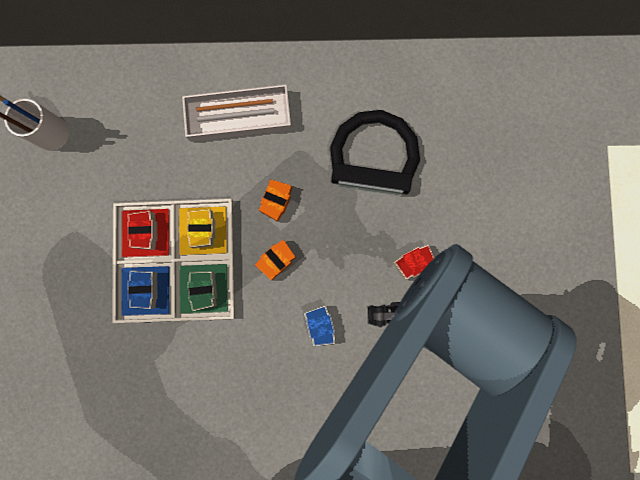

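View pics/z2.png

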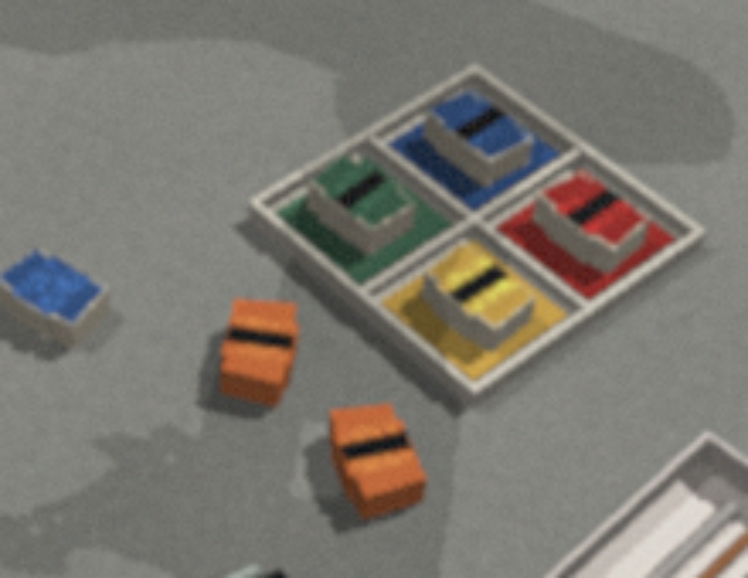

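All three striped pieces lie flat on their own pads: red (139,230), yellow (201,228) and blue (142,289). The green piece, magnifier, plain and orange pieces are where they were, and the arm is clear of everything, so I'll hand in.

```bash
python3 -c "
from bench import workorder; print(workorder.hand_in())"
```

```text
the job is handed in; nothing more can be done
None
```

I laid the striped red, blue and yellow fragments flat and face up in the middle of their matching compartments, left everything else in place, and handed the job in at about 32 s; no verdict was shown.

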